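# Re-rack four spare parts in reverse order

### The job

In the spare-parts store, move the four parts (orange filter, black roller, green capacitor, white solenoid) from the cups of the blue rack into the cells of the red rack, one to a cell, in reverse order counted from the racks' yellow ends: the part that stood nearest the yellow end of the blue rack goes into the cell farthest from the yellow end of the red rack, the second goes to the second farthest, and so on. Leave each one standing upright on the floor of its cell, let go and still, and never knock a part over.

Things in the scene. Friction and masses are not known exactly. Their poses are not given: they have to be found in the camera images.
- filter_mid (a point): orange pleated filter cartridge with a black foot and a black dot on top: a loose upright cylinder 36 mm in diameter, 80 mm tall over all, 110 to 230 g; the plain 36 mm body can be gripped at mid-height. The point lies on its axis half-way up, 40 mm above its foot; z is its axis, up. It starts standing in the orange cup.
- roller_mid (a point): black rubber conveyor roller with a round steel bearing in its top: a loose upright cylinder 36 mm in diameter, 66 mm tall over all, 110 to 230 g; the plain 36 mm body can be gripped at mid-height. The point lies on its axis half-way up, 33 mm above its foot; z is its axis, up. It starts standing in the black cup.
- capacitor_mid (a point): green motor capacitor with two small brass tabs on top (top 8 mm): a loose upright cylinder 36 mm in diameter, 76 mm tall over all, 110 to 230 g; the plain 36 mm body can be gripped at mid-height. The point lies on its axis half-way up, 38 mm above its foot; z is its axis, up. It starts standing in the green cup.
- solenoid_mid (a point): white solenoid coil with a thin steel stem on top (top 12 mm, 14 mm across): a loose upright cylinder 36 mm in diameter, 70 mm tall over all, 110 to 230 g; the plain 36 mm body can be gripped at mid-height. The point lies on its axis half-way up, 35 mm above its foot; z is its axis, up. It starts standing in the white cup.
- cup_filter: orange round stock cup, fixed on the blue rack, showing where the orange part stands at the start: 60 mm across, 14 mm high, wall 4 mm, floor 4 mm thick. Origin at the centre of its underside, z up.
- cup_roller: black round stock cup, fixed on the blue rack, showing where the black part stands at the start: 60 mm across, 14 mm high, wall 4 mm, floor 4 mm thick. Origin at the centre of its underside, z up.
- cup_capacitor: green round stock cup, fixed on the blue rack, showing where the green part stands at the start: 60 mm across, 14 mm high, wall 4 mm, floor 4 mm thick. Origin at the centre of its underside, z up.
- cup_solenoid: white round stock cup, fixed on the blue rack, showing where the white part stands at the start: 60 mm across, 14 mm high, wall 4 mm, floor 4 mm thick. Origin at the centre of its underside, z up.
- source: blue rack: a flat bar, 268 x 74 mm and 10 mm thick, fixed, at any angle on the table. The four cups stand on it in a row along its y axis, at y = -99, -33, 33 and 99 mm, x = 0. A yellow block (74 x 24 mm, 26 mm high) marks its +y end, at y = 134 to 158 mm. Origin at the centre of the bar's underside (the block not counted), on the table; z up.
- target: red rack: a tray, 268 x 74 mm, fixed, at any angle on the table, with four open square cells in a row along its y axis; cell centres at x = 0, y = -99, -33, 33 and 99 mm. Each cell is 62 mm wide along y and 66 mm along x, its floor 8 mm above the table, its 4 mm thick walls 24 mm above the table (16 mm deep). A yellow block (74 x 24 mm, 26 mm high) marks its +y end, at y = 134 to 158 mm. Origin at the centre of the tray's underside (the block not counted), on the table; z up.

How it is judged:
By the outcome, as a careful person would: the job done as asked, in the order asked, and still so for the second after the job is handed in, with the robot touching nothing.
It also fails if it takes over 106 s, if anything falls off the work surface, if the arm or the gripper's body presses on something with over 40 N, if the wrist force passes 120 N, or if a joint passes its speed limit or range.

### The arm

A 7-joint arm with a two-finger parallel gripper is mounted at the origin on the work surface. World frame = base frame: x ahead of the robot, y to its left, z up, the work surface at z = 0. Lengths are in m, angles in rad, forces in N, time in s.
With the tool pointing down it reaches from about 0.425 to 1.025 m from the base axis. Payload 9.4 kg.
Tool frame: the origin (TCP) lies midway between the tips of the shut fingers; the grasp point (between the pads) lies 19 mm behind it; z points along the fingers, y is the line along which they close (so a half turn about z gives the same grasp; the last joint's range is limited). The gripper opens to 85 mm and grips with 20 to 120 N. Pads are 22 mm wide; open, the fingers measure 114 mm over their backs; the gripper's body (76 mm by 85 mm) begins 54 mm behind the grasp point. The pads swing forward as they close: fully open they stand 13 mm farther back than shut.
Start: joints at [1.073, 0.599, -0.003, 1.599, 0.002, 0.943, -0.08], TCP at [0.296, -0.662, 0.231] pointing down, gripper open.
Joint ranges: [-2.57, 2.57], [-0.35, 1.97], [-1.29, 1.29], [0.11, 2.56], [-1.05, 4.19], [0.11, 1.86], [-2.63, 2.63]. Speed limits (rad/s): [2.22, 2.22, 3.01, 3.01, 3.14, 3.14, 3.14].

### API

Orientations are given as a rotation vector (axis times angle).
In Python, from plant import robot gives the robot as it stands.
- The arm moves only by the tool send_rows, never from a script. Its argument "plan" is a list of rows, each a list of 7 numbers: the turn, a rotation vector about the tool's x, y, z in degrees, then the shift along the tool's x, y, z in mm, then the closure, from -1 (fully open) to 1 (shut). A call has 1 to 10 rows; each row is the pose to reach, as a shift and turn from the pose commanded when the call began, along the tool's axes at that moment; what a row does not reach only later rows make up. A row lasts 1/12 s, in which the tool goes at most 41.7 mm and 7.16 degrees, less where a joint would pass 70% of its speed; a pose out of reach is approached as far as the arm can. A call with a gripper value outside its range is refused whole. The fingers move at their own pace and stop on an object; the grip force is fixed at half the most. Time passes only in rows, so rows that repeat a pose let the fingers close. It gives the time, the measured TCP pose, the force, the opening and the grip force at its end, in the units of the state.
- robot.sense(): the state, without advancing time (a new reading comes with each control period).
- robot.grab_frame(name): name is "scene" or "top" or "wrist"; returns the picture (420x560x3 uint8, blue, green, red); there is no depth.
- robot.get_calibration(name): a dict with "vertical_fov" (degrees; the focal length in pixels is half the picture's height over the tangent of half this angle, whatever the lens; pixels are square), "cx", "cy" (the principal point, pixels), "k1" (the pictures are not rectified: a ray, as slopes to the right and down, at radius r is drawn at 1 + k1 r^2 times it, then the intrinsics apply), "pose" (4x4, takes a point from camera to world coordinates). Camera axes: x right, y down, z forward; pixel columns grow to the right and rows downward; lengths in m; the calibration is good to about 2 mm. A picture is of the moment at which its call begins: read the wrist's pose just before it. get_calibration takes no time and is no camera call; for the wrist camera it gives the pose at the moment of the call.
- robot.hand_in(): hands the job in; it is judged then, once.
The state is a dict: "time_s": time; "qpos": joint angles; "joint_velocities": joint speeds; "effort": joint torques, N m; "tcp_pos": TCP position; "eef_rot": TCP orientation; "force": force on the tool from outside, world axes, zero at the start; "ft_torque": the same for the moment, N m; "grip_width": finger opening in m; "finger_force": force on a finger pad.
Only numpy, scipy, OpenCV 4.12 (cv2) and the standard library are available. Lean on these libraries where they do the work, as an engineer would, in place of code of your own. Each camera call takes 0.05 s, during which the arm holds its last target. There are 200 camera calls.

## Working session

There is one attempt and no reset: what is moved stays moved. The work goes in short steps, Python scripts to look and compute and a tool call to move; the robot and the scene stay as the last step left them, time stands still between calls to the robot, and variables do not carry over. Pictures are saved under pics/ and viewed, at most 14 in all, crops included, and the job is handed in when it is done.

Besides the shell and the picture viewer there is one more tool, called after "Request:" as name(argument=value, ...) on one line, values as JSON. send_rows: Moves the arm, as the interface text tells. Its arguments: {"type":"object","properties":{"plan":{"type":"array","items":{"type":"array","items":{"type":"number"}}}},"required":["plan"]}

```bash
mkdir -p pics; ls; python3 - <<'E'
from plant import robot
import cv2
s=robot.sense();print(s)
for n in("top","scene"):
    c=robot.get_calibration(n);print(n,c)
    cv2.imwrite(f"pics/{n}0.png",robot.grab_frame(n))
E
```

```text
pics
{'time_s': 0.0, 'qpos': array([ 1.0733004 ,  0.60017198, -0.00256966,  1.60016088,  0.00177706,
        0.94288248, -0.07979492]), 'joint_velocities': array([ 3.02033288e-04, -4.79950386e-05, -7.03866475e-06, -4.95161818e-04,
        7.61871290e-04,  4.15342152e-05, -1.94696981e-03]), 'effort': array([ 5.50072764e-04, -7.76444507e+01,  1.56468876e+00, -2.58001024e+01,
        1.22885808e-02,  9.04778688e-03,  2.90887715e-05]), 'tcp_pos': array([ 0.295958  , -0.6613064 ,  0.23037164]), 'eef_rot': array([-3.07076765e+00, -6.55904124e-01,  7.05601780e-04]), 'force': array([-0.60830669, -0.82018726,  0.44215168]), 'ft_torque': array([0.04187737, 0.03115986, 0.01510249]), 'finger_force': 0.0, 'grip_width': 0.08562729975433939}
top {'vertical_fov': 45.83158803083771, 'cx': 286.7870548858894, 'cy': 213.63457856381163, 'k1': -0.09094358185961057, 'pose': array([[ 0.01918856, -0.99390093,  0.10859442,  0.42167458],
       [-0.99981408, -0.01886879,  0.00397151, -0.00317833],
       [-0.00189824, -0.10865044, -0.99407821,  1.09491603],
       [ 0.        ,  0.        ,  0.        ,  1.        ]])}
scene {'vertical_fov': 57.6070249525111, 'cx': 284.8771964373524, 'cy': 212.32807504289977, 'k1': -0.04935509305903853, 'pose': array([[-0.80410191,  0.42916382, -0.41138612,  0.82188189],
       [ 0.59449036,  0.57913638, -0.55783712,  0.39805846],
       [-0.00115484, -0.69312298, -0.72081842,  0.5811083 ],
       [ 0.        ,  0.        ,  0.        ,  1.        ]])}
```

View pics/top0.png

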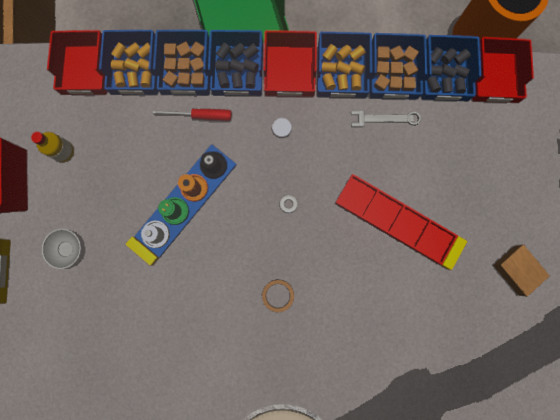

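View pics/scene0.png

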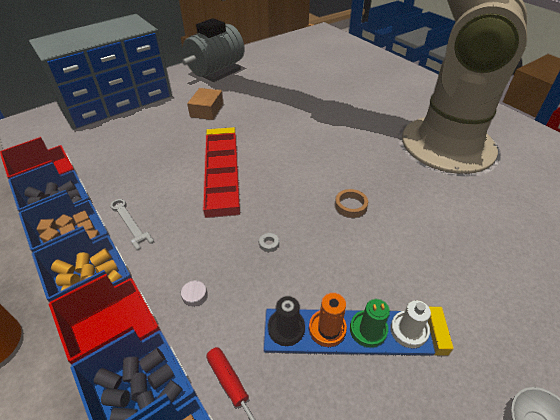

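The top view shows the blue rack with its yellow end at (142,250). From that end the parts run white (153,235), green (172,210), orange (190,187), black (212,163). The red rack runs from (345,190) to its yellow end at (455,252). I'll fit both rack poses from their silhouettes.

```bash
cat > h.py <<'E'
from plant import robot
import cv2, numpy as np, sys
from scipy.spatial.transform import Rotation as R
from scipy.optimize import minimize
def project(P,c):
    q=(np.asarray(P)-c["pose"][:3,3])@c["pose"][:3,:3]
    s=q[:,:2]/q[:,2:]; s=s*(1+c["k1"]*(s**2).sum(1,keepdims=True))
    return s*(210/np.tan(np.radians(c["vertical_fov"]/2)))+[c["cx"],c["cy"]]
def box(x,y0,y1,h): return np.array([[a,b,z] for a in(-x,x) for b in(y0,y1) for z in(0,h)])
def place(P,p): 
    c,s=np.cos(p[2]),np.sin(p[2]); return P@np.array([[c,s,0],[-s,c,0],[0,0,1]])+[p[0],p[1],0]
def fit(mask,h,p0,c):
    M=cv2.GaussianBlur(cv2.resize(mask,None,fx=4,fy=4,interpolation=cv2.INTER_CUBIC),(0,0),2)/255.
    def cost(p):
        I=np.zeros(M.shape,np.uint8)
        for b in(box(.037,-.134,.134,h),box(.037,.134,.158,.026)):
            u=(project(place(b,p),c)+.5)*4-.5
            cv2.fillConvexPoly(I,np.int32(np.round(cv2.convexHull(u.astype(np.float32))*16)),255,cv2.LINE_AA,4)
        return np.abs(M-I/255.).sum()
    for d in(.01,.003):
        r=minimize(cost,p0,method="Nelder-Mead",options=dict(initial_simplex=np.array([p0]+[np.array(p0)+d*np.array(e)*[1,1,5] for e in np.eye(3)]),xatol=1e-5,fatol=1)); p0=r.x
    return p0,r.fun/M.sum()
def go(xyz,rot_y_dir=None):
    """shift (mm) and z turn (deg), tool axes, to reach TCP xyz with closing line at world angle rot_y_dir"""
    s=robot.sense(); Q=R.from_rotvec(s["eef_rot"]).as_matrix()
    out=(Q.T@(np.array(xyz)-s["tcp_pos"]))*1000
    # tilt-free goal orientation
    best=None
    a0=np.arctan2(Q[1,1],Q[0,1]); a=a0 if rot_y_dir is None else rot_y_dir
    a=a0+(a-a0+np.pi/2)%np.pi-np.pi/2
    y=np.array([np.cos(a),np.sin(a),0]); z=np.array([0,0,-1.]); G=np.stack([np.cross(y,z),y,z],1)
    print("t",round(s["time_s"],2),"tcp",s["tcp_pos"].round(4),"q1,q7",s["qpos"][[0,6]].round(2),"turn",np.degrees(R.from_matrix(Q.T@G).as_rotvec()).round(1),"shift",out.round(1),"w",round(s["grip_width"],4),"f",s["force"].round(1))
E
python3 - <<'E'
from h import *
c=robot.get_calibration("top"); im=cv2.imread("pics/top0.png"); b,g,r=[im[...,i].astype(int) for i in range(3)]
def hullmask(m,roi):
    k=np.zeros(m.shape,np.uint8);x0,x1,y0,y1=roi;k[y0:y1,x0:x1]=m[y0:y1,x0:x1]*255
    k=cv2.morphologyEx(k,cv2.MORPH_OPEN,np.ones((2,2)))
    return k
yel=(r>120)&(g>110)&(b<80)
blue=hullmask(((b>r+40)&(b>g+25))|yel,(120,245,138,270))
hb=cv2.convexHull(cv2.findNonZero(blue)); cv2.fillConvexPoly(blue,hb,255)
red=hullmask(((r>90)&(g<60)&(b<60))|yel,(325,475,165,275)); red=cv2.morphologyEx(red,cv2.MORPH_CLOSE,np.ones((5,5)))
def unp(u,v):  # rough start on the table
    return minimize(lambda p:((project([[p[0],p[1],.01]],c)[0]-[u,v])**2).sum(),[.5,0],method="Nelder-Mead").x
out=im.copy()
for n,m,h,f,nr in(("source",blue,.010,(223,155),(142,250)),("target",red,.024,(347,188),(455,252))):
    A,B=unp(*f),unp(*nr); d=B-A; C=A+d*.46
    p,e=fit(m,h,[*C,np.arctan2(-d[0],d[1])],c); print(n,p.round(4),np.degrees(p[2]).round(1),"err",round(e,4))
    pts=place(np.array([[0,y,h] for y in(-.099,-.033,.033,.099)]),p); print(pts.round(4), np.linalg.norm(pts[:,:2],axis=1).round(3))
    for bx in(box(.037,-.134,.134,h),box(.037,.134,.158,.026)):
        cv2.polylines(out,[cv2.convexHull(project(place(bx,p),c).astype(np.float32)).round().astype(int)],True,(255,255,0),1)
    for u in project(pts,c).round().astype(int): cv2.circle(out,tuple(map(int,u)),2,(255,0,255),-1)
cv2.imwrite("pics/fit.png",cv2.resize(out[130:280,110:490],None,fx=2,fy=2,interpolation=cv2.INTER_NEAREST))
E
```

```text
source [0.5667 0.2267 0.9017] 51.7 err 0.0433
[[0.6443 0.1653 0.01  ]
 [0.5926 0.2063 0.01  ]
 [0.5408 0.2472 0.01  ]
 [0.489  0.2882 0.01  ]] [0.665 0.627 0.595 0.568]
target [ 0.5309 -0.2412  2.6298] 150.7 err 0.0866
[[ 0.5794 -0.1549  0.024 ]
 [ 0.5471 -0.2125  0.024 ]
 [ 0.5148 -0.27    0.024 ]
 [ 0.4825 -0.3276  0.024 ]] [0.6   0.587 0.581 0.583]
```

View pics/fit.png

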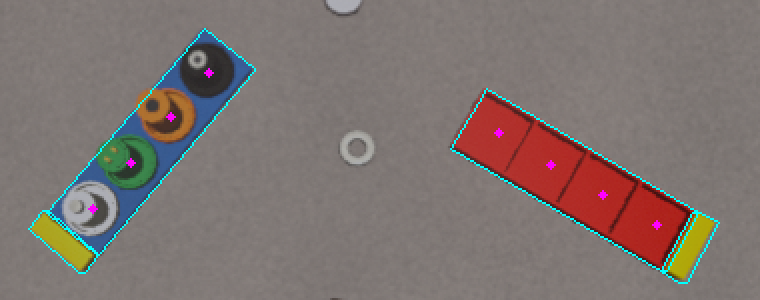

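The cyan outlines sit tightly on both racks, and the magenta dots mark the cup and cell centres. Next I'll get the moves to a waypoint over the red rack and on to the white cup.

```bash
python3 - <<'E'
from h import *
go([.56,-.2,.24],np.radians(51.7)); go([.489,.288,.24],np.radians(51.7)); go([.489,.288,.24],np.radians(51.7+180.001))
print(R.from_rotvec(robot.sense()["eef_rot"]).as_matrix().round(3))
E
```

```text
t 0.1 tcp [ 0.296  -0.6614  0.2305] q1,q7 [ 1.07 -0.08] turn [-0.1  0.  62.4] shift [ 429.5 -313.2   -9.1] w 0.0854 f [ 0.2  0.2 -0.2]
t 0.1 tcp [ 0.296  -0.6614  0.2305] q1,q7 [ 1.07 -0.08] turn [-0.1  0.  62.4] shift [ 564.1 -787.7   -8.5] w 0.0854 f [ 0.2  0.2 -0.2]
t 0.1 tcp [ 0.296  -0.6614  0.2305] q1,q7 [ 1.07 -0.08] turn [-0.1  0.  62.4] shift [ 564.1 -787.7   -8.5] w 0.0854 f [ 0.2  0.2 -0.2]
[[ 0.913  0.409 -0.001]
 [ 0.409 -0.913  0.001]
 [-0.    -0.001 -1.   ]]
```

Request:
send_rows(plan=[[0,0,-37,386,-289,-10,-1],[0,0,-37,386,-289,-10,-1],[0,0,-37,386,-289,-10,-1],[0,0,-37,386,-289,-10,-1],[0,0,-37,386,-289,-10,-1],[0,0,-37,386,-289,-10,-1],[0,0,-37,386,-289,-10,-1],[0,0,-37,386,-289,-10,-1],[0,0,-37,386,-289,-10,-1],[0,0,-37,386,-289,-10,-1]])

```text
time_s: 0.93
tcp_pos: [0.4989, -0.2958, 0.2398]
eef_rot: [-2.705, -1.597, 0.0]
force: [0.9, -1.0, 0.4]
grip_width: 0.0856
finger_force: 0.0
```

```bash
python3 - <<'E'
from h import *
go([.489,.288,.24],np.radians(51.7))
c=robot.get_calibration("wrist"); np.save("cw1.npy",c["pose"]); cv2.imwrite("pics/w1.png",robot.grab_frame("wrist"))
E
```

```text
t 0.93 tcp [ 0.4989 -0.2958  0.2398] q1,q7 [ 0.59 -0.19] turn [ -0.   -0.  -80.6] shift [ 5.063e+02 -2.909e+02 -1.000e-01] w 0.0856 f [ 0.9 -1.   0.4]
```

View pics/w1.png

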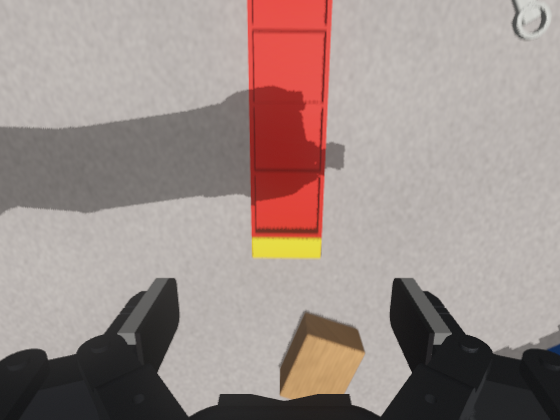

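The wrist view shows the red tray along the image's vertical, with its yellow end at (287,248). Next I'll hover just behind the black part, where the camera looks along the blue rack.

```bash
python3 - <<'E'
from h import *
go([.664,.15,.24],np.radians(51.7))
E
```

```text
t 0.98 tcp [ 0.5043 -0.2865  0.2402] q1,q7 [ 0.58 -0.2 ] turn [  0.2  -0.2 -80. ] shift [460.  -66.5   2.7] w 0.0858 f [4.2 6.9 0.8]
```

Request:
send_rows(plan=[[0,0,-80,460,-66,0,-1],[0,0,-80,460,-66,0,-1],[0,0,-80,460,-66,0,-1],[0,0,-80,460,-66,0,-1],[0,0,-80,460,-66,0,-1],[0,0,-80,460,-66,0,-1],[0,0,-80,460,-66,0,-1],[0,0,-80,460,-66,0,-1],[0,0,-80,460,-66,0,-1],[0,0,-80,460,-66,0,-1]])

```text
time_s: 1.82
tcp_pos: [0.6463, 0.0936, 0.2397]
eef_rot: [-1.251, -2.882, 0.001]
force: [1.1, -0.8, 0.6]
grip_width: 0.0855
finger_force: 0.0
```

```bash
cat >> h.py <<'E'
S=np.array([.5667,.2267,.9017]); T=np.array([.5309,-.2412,2.6298])
def overlay(name):
    c=robot.get_calibration("wrist"); im=robot.grab_frame("wrist"); np.save(name+".npy",c["pose"]); cv2.imwrite("pics/"+name+"_raw.png",im)
    a=np.linspace(0,2*np.pi,40); ring=lambda r,y,z:np.stack([r*np.cos(a),y+r*np.sin(a),z+0*a],1)
    def dr(P):
        q=(P-c["pose"][:3,3])@c["pose"][:3,:3]
        if q[:,2].min()>.03: cv2.polylines(im,[project(P,c).round().astype(int)],True,(255,0,255),1)
    for p,h in((S,.01),(T,.024)):
        dr(place(np.array([[-.037,-.134,h],[.037,-.134,h],[.037,.134,h],[-.037,.134,h]]),p))
    for y,t in((-.099,.066),(-.033,.080),(.033,.076),(.099,.070)): 
        dr(place(ring(.030,y,.024),S)); dr(place(ring(.018,y,.014+t-{.07:.012,.076:.008}.get(t,0)),S))
        dr(place(np.array([[-.033,y-.031,.024],[.033,y-.031,.024],[.033,y+.031,.024],[-.033,y+.031,.024]]),T))
    cv2.imwrite("pics/"+name+".png",im)
E
python3 - <<'E'
from h import *
go([.664,.15,.24],np.radians(51.7)); overlay("w2"); go([.644,.165,.14],np.radians(51.7))
E
```

```text
t 1.82 tcp [0.6463 0.0936 0.2397] q1,q7 [0.14 0.18] turn [-0.  -0.  -8.6] shift [29.1 51.5 -0.3] w 0.0855 f [ 1.1 -0.8  0.6]
t 1.87 tcp [0.6481 0.1038 0.2402] q1,q7 [0.13 0.18] turn [ 0.4 -0.2 -7.7] shift [ 46.4  38.9 100.6] w 0.0854 f [2.9 8.  2.2]
```

View pics/w2.png

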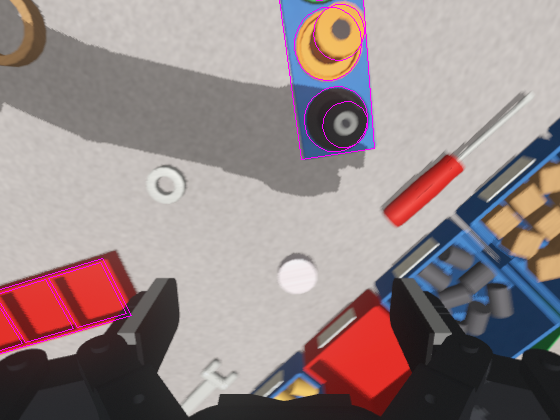

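The overlay matches the blue rack. The roller's bearing at (345,122) and the filter's dot at (341,32) are both centred in their predicted rings. Next I'll move above the black part.

Request:
send_rows(plan=[[0,0,-8,46,39,0,-1],[0,0,-8,46,39,0,-1],[0,0,-8,46,39,40,-1],[0,0,-8,46,39,80,-1],[0,0,-8,46,39,90,-1],[0,0,-8,46,39,90,-1],[0,0,-8,46,39,90,-1]])

```text
time_s: 2.45
tcp_pos: [0.6436, 0.152, 0.1503]
eef_rot: [-1.056, -2.958, 0.0]
force: [0.4, 0.3, -0.1]
grip_width: 0.0855
finger_force: 0.0
```

```bash
python3 - <<'E'
from h import *
go([.6443,.1653,.037],np.radians(51.7))
E
```

```text
t 2.45 tcp [0.6436 0.152  0.1503] q1,q7 [0.03 0.14] turn [-0. -0. -1.] shift [  7.8  10.7 113.3] w 0.0855 f [ 0.4  0.3 -0.1]
```

Request:
send_rows(plan=[[0,0,-1,8,11,10,-1],[0,0,-1,8,11,45,-1],[0,0,-1,8,11,80,-1],[0,0,-1,8,11,113,-1],[0,0,-1,8,11,113,-1],[0,0,-1,8,11,113,-1],[0,0,-1,8,11,113,1],[0,0,-1,8,11,113,1],[0,0,-1,8,11,113,1],[0,0,-1,8,11,113,1]])

```text
time_s: 3.28
tcp_pos: [0.6451, 0.1661, 0.0387]
eef_rot: [1.029, 2.966, 0.002]
force: [-0.3, -0.6, -0.1]
grip_width: 0.0387
finger_force: 0.0
```

```bash
python3 - <<'E'
from h import *
go([.6443,.1653,.037],np.radians(51.7)); print(robot.sense()["finger_force"])
E
```

```text
t 3.28 tcp [0.6451 0.1661 0.0387] q1,q7 [-0.05  0.04] turn [0.1 0.1 0. ] shift [ 0.2 -1.1  1.7] w 0.0387 f [-0.3 -0.6 -0.1]
0.0
```

Request:
send_rows(plan=[[0,0,0,0,0,0,1],[0,0,0,0,0,0,1],[0,0,0,0,0,0,1],[0,0,0,0,0,-10,1],[0,0,0,0,0,-30,1],[0,0,0,0,0,-60,1],[0,0,0,0,0,-90,1],[0,0,0,0,0,-120,1],[0,0,0,0,0,-120,1],[0,0,0,0,0,-120,1]])

```text
time_s: 4.12
tcp_pos: [0.6451, 0.1661, 0.1596]
eef_rot: [1.029, 2.965, 0.003]
force: [0.1, 1.2, -2.6]
grip_width: 0.0349
finger_force: 60.0
```

```bash
python3 - <<'E'
from h import *
go([.4825,-.3276,.158],np.radians(150.7)); print(robot.sense()["finger_force"])
E
```

```text
t 4.12 tcp [0.6451 0.1661 0.1596] q1,q7 [0.02 0.14] turn [ 0.2 -0.  81. ] shift [-178.3 -488.2    0.5] w 0.0349 f [ 0.1  1.2 -2.6]
59.989076256752014
```

Request:
send_rows(plan=[[0,0,3,-8,-20,0,1],[0,0,9,-21,-57,0,1],[0,0,15,-35,-95,0,1],[0,0,22,-49,-133,0,1],[0,0,28,-63,-171,0,1],[0,0,34,-76,-209,0,1],[0,0,41,-90,-247,0,1],[0,0,47,-104,-285,0,1],[0,0,53,-118,-323,0,1],[0,0,60,-132,-361,0,1]])

```text
time_s: 4.95
tcp_pos: [0.5224, -0.2009, 0.1562]
eef_rot: [-2.38, -2.049, 0.002]
force: [0.6, 0.9, -1.8]
grip_width: 0.0345
finger_force: 59.8
```

```bash
python3 - <<'E'
from h import *
go([.4825,-.3276,.158],np.radians(150.7))
E
```

```text
t 4.95 tcp [ 0.5224 -0.2009  0.1562] q1,q7 [ 0.48 -0.14] turn [-0.1  0.  20.7] shift [-131.2  -20.7   -1.8] w 0.0345 f [ 0.6  0.9 -1.8]
```

Request:
send_rows(plan=[[0,0,6,-35,-6,0,1],[0,0,12,-70,-11,0,1],[0,0,18,-105,-16,0,1],[0,0,21,-126,-20,0,1],[0,0,21,-131,-21,0,1],[0,0,21,-131,-21,0,1],[0,0,21,-131,-21,0,1]])

```text
time_s: 5.53
tcp_pos: [0.4844, -0.3249, 0.1563]
eef_rot: [-2.708, -1.589, 0.0]
force: [-0.4, -0.4, -0.9]
grip_width: 0.0346
finger_force: 59.8
```

```bash
python3 - <<'E'
from h import *
go([.4825,-.3276,.033],np.radians(150.7)); overlay("w3")
E
```

```text
t 5.53 tcp [ 0.4844 -0.3249  0.1563] q1,q7 [ 0.64 -0.19] turn [-0.1 -0.   0.1] shift [ -3.3  -0.2 123.3] w 0.0346 f [-0.4 -0.4 -0.9]
```

View pics/w3.png

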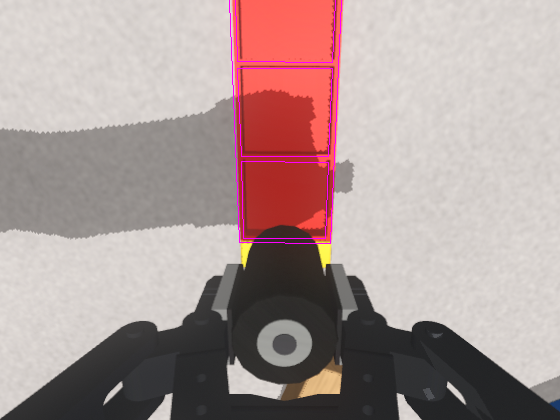

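The overlay lines up with the red cells. The gripped roller is upright at about (285,340), above the cell nearest the yellow end. Next I'll lower and release it.

Request:
send_rows(plan=[[0,0,0,-3,0,20,1],[0,0,0,-3,0,50,1],[0,0,0,-3,0,80,1],[0,0,0,-3,0,105,1],[0,0,0,-3,0,115,1],[0,0,0,-3,0,122,1],[0,0,0,-3,0,122,1],[0,0,0,-3,0,122,1],[0,0,0,-3,0,122,0],[0,0,0,-3,0,122,-1]])

```text
time_s: 6.42
tcp_pos: [0.4839, -0.329, 0.0363]
eef_rot: [2.709, 1.587, 0.002]
force: [0.2, 0.2, -0.2]
grip_width: 0.0531
finger_force: 0.0
```

Request:
send_rows(plan=[[0,0,0,0,0,0,-1],[0,0,0,0,0,0,-1],[0,0,0,0,0,0,-1],[0,0,0,0,0,-5,-1],[0,0,0,0,0,-35,-1],[0,0,0,0,0,-75,-1],[0,0,0,0,0,-115,-1],[0,0,0,0,0,-120,-1],[0,0,0,0,0,-120,-1]])

```text
time_s: 7.17
tcp_pos: [0.4844, -0.3295, 0.1582]
eef_rot: [2.707, 1.585, 0.004]
force: [-0.2, 1.2, -0.7]
grip_width: 0.0852
finger_force: 0.0
```

```bash
python3 - <<'E'
from h import *
go([.5926,.2063,.155],np.radians(51.7)); cv2.imwrite("pics/t1.png",cv2.resize(robot.grab_frame("top")[130:290,110:490],None,fx=2,fy=2))
E
```

```text
t 7.17 tcp [ 0.4844 -0.3295  0.1582] q1,q7 [ 0.65 -0.19] turn [  0.3   0.2 -81. ] shift [ 520.2 -167.8    2.1] w 0.0852 f [-0.2  1.2 -0.7]
```

View pics/t1.png

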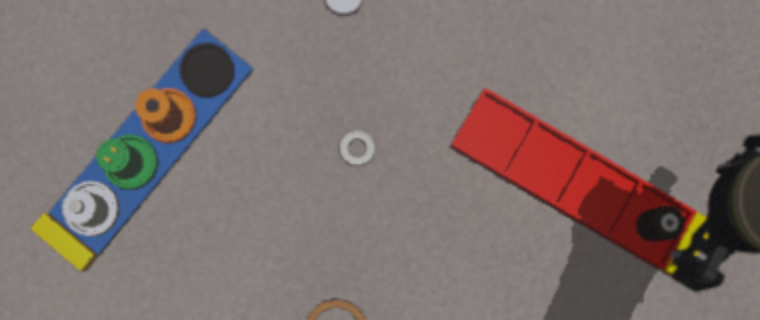

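The roller stands upright in the cell nearest the yellow end, at (665,222) in the crop. Orange is next.

Request:
send_rows(plan=[[0,0,-4,25,-8,0,-1],[0,0,-10,64,-21,0,-1],[0,0,-16,103,-33,0,-1],[0,0,-22,142,-46,0,-1],[0,0,-28,181,-58,0,-1],[0,0,-34,220,-71,0,-1],[0,0,-40,259,-84,0,-1],[0,0,-46,298,-96,0,-1],[0,0,-52,337,-109,0,-1],[0,0,-58,376,-121,0,-1]])

```text
time_s: 8.05
tcp_pos: [0.5603, 0.0606, 0.1532]
eef_rot: [-1.592, -2.705, 0.003]
force: [1.3, 0.0, -0.5]
grip_width: 0.085
finger_force: 0.0
```

```bash
python3 - <<'E'
from h import *
go([.5926,.2063,.155],np.radians(51.7))
E
```

```text
t 8.05 tcp [0.5603 0.0606 0.1532] q1,q7 [ 0.12 -0.1 ] turn [ -0.1  -0.1 -22.7] shift [111.8  98.9  -1.9] w 0.085 f [ 1.3  0.  -0.5]
```

Request:
send_rows(plan=[[0,0,-6,28,25,0,-1],[0,0,-12,56,50,0,-1],[0,0,-18,84,75,0,-1],[0,0,-23,106,94,0,-1],[0,0,-23,112,99,0,-1],[0,0,-23,112,99,0,-1],[0,0,-23,112,99,0,-1],[0,0,-23,112,99,0,-1]])

```text
time_s: 8.72
tcp_pos: [0.5938, 0.2022, 0.1537]
eef_rot: [-1.033, -2.966, 0.004]
force: [-0.7, -0.3, -0.1]
grip_width: 0.085
finger_force: 0.0
```

```bash
python3 - <<'E'
from h import *
go([.5926,.2063,.037],np.radians(51.7))
E
```

```text
t 8.72 tcp [0.5938 0.2022 0.1537] q1,q7 [-0.05  0.03] turn [-0.2 -0.  -0.1] shift [  3.5   2.8 116.7] w 0.085 f [-0.7 -0.3 -0.1]
```

Request:
send_rows(plan=[[0,0,0,4,3,10,-1],[0,0,0,4,3,45,-1],[0,0,0,4,3,80,-1],[0,0,0,4,3,110,-1],[0,0,0,4,3,117,-1],[0,0,0,4,3,117,-1],[0,0,0,4,3,117,1],[0,0,0,4,3,117,1],[0,0,0,4,3,117,1],[0,0,0,4,3,117,1]])

```text
time_s: 9.55
tcp_pos: [0.5939, 0.2094, 0.0395]
eef_rot: [1.03, 2.966, 0.002]
force: [-0.1, 0.1, -0.1]
grip_width: 0.0388
finger_force: 0.0
```

Request:
send_rows(plan=[[0,0,0,0,0,0,1],[0,0,0,0,0,0,1],[0,0,0,0,0,0,1],[0,0,0,0,0,-10,1],[0,0,0,0,0,-35,1],[0,0,0,0,0,-70,1],[0,0,0,0,0,-105,1],[0,0,0,0,0,-125,1],[0,0,0,0,0,-125,1],[0,0,0,0,0,-125,1]])

```text
time_s: 10.38
tcp_pos: [0.5937, 0.2092, 0.1648]
eef_rot: [1.03, 2.965, 0.003]
force: [0.0, 0.0, -2.0]
grip_width: 0.0334
finger_force: 59.8
```

```bash
python3 - <<'E'
from h import *
go([.5148,-.27,.162],np.radians(150.7)); print(robot.sense()["finger_force"])
E
```

```text
t 10.38 tcp [0.5937 0.2092 0.1648] q1,q7 [-0.05  0.03] turn [ 0.2 -0.  81. ] shift [-235.1 -425.     2.2] w 0.0334 f [ 0.  0. -2.]
59.77174758911133
```

Request:
send_rows(plan=[[0,0,4,-11,-20,0,1],[0,0,10,-29,-53,0,1],[0,0,16,-47,-86,0,1],[0,0,22,-65,-118,0,1],[0,0,28,-83,-151,0,1],[0,0,35,-101,-183,0,1],[0,0,41,-119,-216,0,1],[0,0,47,-137,-248,0,1],[0,0,54,-155,-281,0,1],[0,0,60,-173,-313,0,1]])

```text
time_s: 11.22
tcp_pos: [0.5334, -0.1454, 0.1618]
eef_rot: [-2.381, -2.047, 0.003]
force: [1.0, 0.4, -0.9]
grip_width: 0.0332
finger_force: 59.6
```

```bash
python3 - <<'E'
from h import *
go([.5148,-.27,.162],np.radians(150.7))
E
```

```text
t 11.22 tcp [ 0.5334 -0.1454  0.1618] q1,q7 [ 0.38 -0.25] turn [-0.1  0.  20.7] shift [-126.     0.3   -0.2] w 0.0332 f [ 1.   0.4 -0.9]
```

Request:
send_rows(plan=[[0,0,6,-35,0,0,1],[0,0,12,-70,0,0,1],[0,0,18,-103,0,0,1],[0,0,21,-122,0,0,1],[0,0,21,-126,0,0,1],[0,0,21,-126,0,0,1],[0,0,21,-126,0,0,1],[0,0,21,-126,0,0,1]])

```text
time_s: 11.88
tcp_pos: [0.5173, -0.2662, 0.1626]
eef_rot: [-2.707, -1.592, -0.0]
force: [1.3, 0.9, -1.3]
grip_width: 0.0329
finger_force: 59.6
```

```bash
python3 - <<'E'
from h import *
go([.5148,-.27,.035],np.radians(150.7))
E
```

```text
t 11.88 tcp [ 0.5173 -0.2662  0.1626] q1,q7 [ 0.53 -0.31] turn [-0.1 -0.1  0.2] shift [ -4.7  -0.3 127.6] w 0.0329 f [ 1.3  0.9 -1.3]
```

Request:
send_rows(plan=[[0,0,0,-4,0,20,1],[0,0,0,-4,0,50,1],[0,0,0,-4,0,80,1],[0,0,0,-4,0,108,1],[0,0,0,-4,0,120,1],[0,0,0,-4,0,128,1],[0,0,0,-4,0,128,1],[0,0,0,-4,0,128,1],[0,0,0,-4,0,128,0],[0,0,0,-4,0,128,-1]])

```text
time_s: 12.72
tcp_pos: [0.5157, -0.2719, 0.0361]
eef_rot: [2.709, 1.588, 0.002]
force: [-0.8, -0.2, 0.1]
grip_width: 0.0534
finger_force: 0.0
```

Request:
send_rows(plan=[[0,0,0,0,0,0,-1],[0,0,0,0,0,0,-1],[0,0,0,0,0,0,-1],[0,0,0,0,0,-5,-1],[0,0,0,0,0,-35,-1],[0,0,0,0,0,-75,-1],[0,0,0,0,0,-115,-1],[0,0,0,0,0,-120,-1],[0,0,0,0,0,-120,-1]])

```text
time_s: 13.47
tcp_pos: [0.5163, -0.2726, 0.1582]
eef_rot: [2.707, 1.585, 0.005]
force: [-0.5, -0.6, -1.1]
grip_width: 0.0855
finger_force: 0.0
```

```bash
python3 - <<'E'
from h import *
go([.5408,.2472,.155],np.radians(51.7)); cv2.imwrite("pics/t2.png",cv2.resize(robot.grab_frame("top")[130:290,110:490],None,fx=2,fy=2))
E
```

```text
t 13.47 tcp [ 0.5163 -0.2726  0.1582] q1,q7 [ 0.54 -0.31] turn [  0.3   0.2 -81. ] shift [ 465.3 -233.1    2. ] w 0.0855 f [-0.5 -0.6 -1.1]
```

View pics/t2.png

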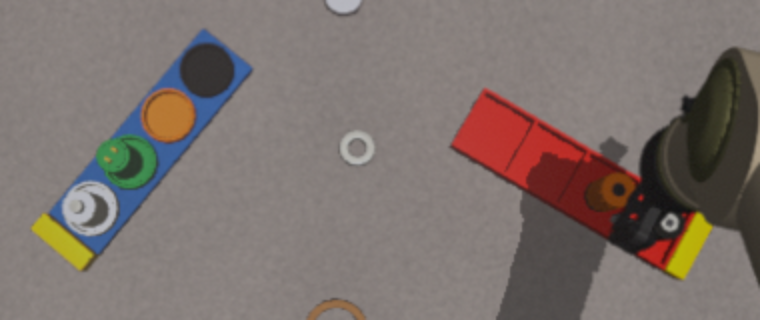

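Orange is upright in the second cell from the yellow end, at (615,190), and the roller is undisturbed at (670,222). Green is next.

Request:
send_rows(plan=[[0,0,-4,22,-11,0,-1],[0,0,-10,57,-29,0,-1],[0,0,-16,92,-46,0,-1],[0,0,-22,127,-64,0,-1],[0,0,-28,162,-81,0,-1],[0,0,-34,197,-99,0,-1],[0,0,-40,232,-116,0,-1],[0,0,-46,267,-134,0,-1],[0,0,-52,302,-151,0,-1],[0,0,-58,337,-169,0,-1]])

```text
time_s: 14.35
tcp_pos: [0.5312, 0.1064, 0.1532]
eef_rot: [-1.593, -2.705, 0.003]
force: [0.7, 0.4, 0.8]
grip_width: 0.0856
finger_force: 0.0
```

```bash
python3 - <<'E'
from h import *
go([.5408,.2472,.155],np.radians(51.7))
E
```

```text
t 14.35 tcp [0.5312 0.1064 0.1532] q1,q7 [ 0.03 -0.2 ] turn [ -0.1  -0.1 -22.7] shift [118.4  76.7  -1.8] w 0.0856 f [0.7 0.4 0.8]
```

Request:
send_rows(plan=[[0,0,-6,30,19,0,-1],[0,0,-12,60,39,0,-1],[0,0,-18,90,58,0,-1],[0,0,-23,113,73,0,-1],[0,0,-23,118,77,0,-1],[0,0,-23,118,77,0,-1],[0,0,-23,118,77,0,-1],[0,0,-23,118,77,0,-1]])

```text
time_s: 15.02
tcp_pos: [0.5427, 0.2432, 0.1538]
eef_rot: [-1.033, -2.966, 0.004]
force: [0.5, -0.3, 0.3]
grip_width: 0.0856
finger_force: 0.0
```

```bash
python3 - <<'E'
from h import *
go([.5408,.2472,.037],np.radians(51.7))
E
```

```text
t 15.02 tcp [0.5427 0.2432 0.1538] q1,q7 [-0.13 -0.09] turn [-0.2 -0.  -0.1] shift [  4.    2.2 116.8] w 0.0856 f [ 0.5 -0.3  0.3]
```

Request:
send_rows(plan=[[0,0,0,1,1,10,-1],[0,0,0,1,1,45,-1],[0,0,0,1,1,80,-1],[0,0,0,1,1,110,-1],[0,0,0,1,1,117,-1],[0,0,0,1,1,117,-1],[0,0,0,1,1,117,1],[0,0,0,1,1,117,1],[0,0,0,1,1,117,1],[0,0,0,1,1,117,1]])

```text
time_s: 15.85
tcp_pos: [0.5438, 0.2468, 0.0394]
eef_rot: [1.03, 2.966, 0.003]
force: [-1.0, -0.4, 1.0]
grip_width: 0.039
finger_force: 0.5
```

Request:
send_rows(plan=[[0,0,0,0,0,0,1],[0,0,0,0,0,0,1],[0,0,0,0,0,0,1],[0,0,0,0,0,-10,1],[0,0,0,0,0,-35,1],[0,0,0,0,0,-70,1],[0,0,0,0,0,-105,1],[0,0,0,0,0,-125,1],[0,0,0,0,0,-125,1],[0,0,0,0,0,-125,1]])

```text
time_s: 16.68
tcp_pos: [0.5436, 0.2466, 0.1647]
eef_rot: [1.03, 2.965, 0.003]
force: [0.6, 0.1, -1.9]
grip_width: 0.035
finger_force: 60.1
```

```bash
python3 - <<'E'
from h import *
go([.5471,-.2125,.162],np.radians(150.7)); print(robot.sense()["finger_force"])
E
```

```text
t 16.68 tcp [0.5436 0.2466 0.1647] q1,q7 [-0.13 -0.08] turn [ 0.2 -0.  81. ] shift [-287.4 -358.1    2.3] w 0.035 f [ 0.6  0.1 -1.9]
60.1124632358551
```

Request:
send_rows(plan=[[0,0,4,-14,-18,0,1],[0,0,10,-36,-45,0,1],[0,0,16,-58,-72,0,1],[0,0,22,-80,-100,0,1],[0,0,28,-102,-127,0,1],[0,0,35,-124,-154,0,1],[0,0,41,-146,-182,0,1],[0,0,47,-168,-209,0,1],[0,0,54,-190,-237,0,1],[0,0,60,-212,-264,0,1]])

```text
time_s: 17.52
tcp_pos: [0.5446, -0.0938, 0.1618]
eef_rot: [-2.381, -2.047, 0.003]
force: [1.5, 0.1, -1.6]
grip_width: 0.0348
finger_force: 60.1
```

```bash
python3 - <<'E'
from h import *
go([.5471,-.2125,.162],np.radians(150.7))
E
```

```text
t 17.52 tcp [ 0.5446 -0.0938  0.1618] q1,q7 [ 0.29 -0.35] turn [-0.1  0.  20.7] shift [-117.    20.3   -0.2] w 0.0348 f [ 1.5  0.1 -1.6]
```

Request:
send_rows(plan=[[0,0,6,-33,6,0,1],[0,0,12,-66,11,0,1],[0,0,18,-97,17,0,1],[0,0,21,-114,20,0,1],[0,0,21,-117,20,0,1],[0,0,21,-117,20,0,1],[0,0,21,-117,20,0,1],[0,0,21,-117,20,0,1]])

```text
time_s: 18.18
tcp_pos: [0.5489, -0.2085, 0.1626]
eef_rot: [-2.707, -1.592, 0.0]
force: [-0.1, 0.7, -0.9]
grip_width: 0.0343
finger_force: 60.1
```

```bash
python3 - <<'E'
from h import *
go([.5471,-.2125,.035],np.radians(150.7))
E
```

```text
t 18.18 tcp [ 0.5489 -0.2085  0.1626] q1,q7 [ 0.42 -0.42] turn [-0.1 -0.   0.2] shift [ -4.5   0.6 127.6] w 0.0343 f [-0.1  0.7 -0.9]
```

Request:
send_rows(plan=[[0,0,0,-2,0,20,1],[0,0,0,-2,0,50,1],[0,0,0,-2,0,80,1],[0,0,0,-2,0,108,1],[0,0,0,-2,0,120,1],[0,0,0,-2,0,128,1],[0,0,0,-2,0,128,1],[0,0,0,-2,0,128,1],[0,0,0,-2,0,128,0],[0,0,0,-2,0,128,-1]])

```text
time_s: 19.02
tcp_pos: [0.5487, -0.2124, 0.0361]
eef_rot: [2.709, 1.588, 0.002]
force: [0.2, 0.1, 0.3]
grip_width: 0.0535
finger_force: 0.0
```

Request:
send_rows(plan=[[0,0,0,0,0,0,-1],[0,0,0,0,0,0,-1],[0,0,0,0,0,0,-1],[0,0,0,0,0,-5,-1],[0,0,0,0,0,-35,-1],[0,0,0,0,0,-75,-1],[0,0,0,0,0,-115,-1],[0,0,0,0,0,-120,-1],[0,0,0,0,0,-120,-1]])

```text
time_s: 19.77
tcp_pos: [0.5494, -0.2129, 0.1582]
eef_rot: [2.707, 1.585, 0.006]
force: [-0.3, -0.6, -1.1]
grip_width: 0.085
finger_force: 0.0
```

```bash
python3 - <<'E'
from h import *
go([.489,.2882,.155],np.radians(51.7))
E
```

```text
t 19.77 tcp [ 0.5494 -0.2129  0.1582] q1,q7 [ 0.43 -0.43] turn [  0.3   0.2 -81. ] shift [ 407.5 -297.9    1.9] w 0.085 f [-0.3 -0.6 -1.1]
```

Request:
send_rows(plan=[[0,0,-4,19,-14,0,-1],[0,0,-10,50,-36,0,-1],[0,0,-16,81,-59,0,-1],[0,0,-22,112,-81,0,-1],[0,0,-28,143,-104,0,-1],[0,0,-34,174,-126,0,-1],[0,0,-40,205,-149,0,-1],[0,0,-46,236,-171,0,-1],[0,0,-52,267,-194,0,-1],[0,0,-58,298,-216,0,-1]])

```text
time_s: 20.6
tcp_pos: [0.5034, 0.1551, 0.1536]
eef_rot: [-1.591, -2.707, 0.003]
force: [0.2, -0.5, -0.4]
grip_width: 0.0856
finger_force: 0.0
```

```bash
python3 - <<'E'
from h import *
cv2.imwrite("pics/t3.png",cv2.resize(robot.grab_frame("top")[130:290,110:490],None,fx=2,fy=2)); go([.489,.2882,.155],np.radians(51.7))
E
```

```text
t 20.65 tcp [0.5028 0.1641 0.1543] q1,q7 [-0.07 -0.32] turn [  0.2  -0.3 -21.7] shift [114.4  50.1   0. ] w 0.0854 f [-0.   7.7  1.5]
```

View pics/t3.png

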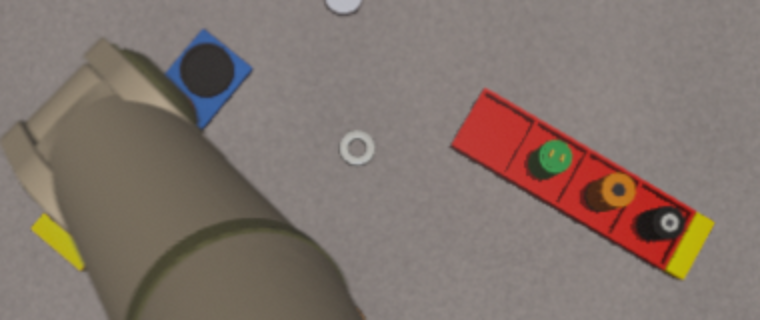

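Green (555,157), orange (618,190) and black (670,222) are all upright in their cells. White is the last one.

Request:
send_rows(plan=[[0,0,-6,30,13,0,-1],[0,0,-12,60,26,0,-1],[0,0,-17,90,39,0,-1],[0,0,-22,110,48,0,-1],[0,0,-22,114,50,0,-1],[0,0,-22,114,50,0,-1],[0,0,-22,114,50,0,-1],[0,0,-22,114,50,0,-1]])

```text
time_s: 21.32
tcp_pos: [0.4941, 0.2754, 0.1541]
eef_rot: [-1.059, -2.957, 0.003]
force: [0.3, -0.9, 0.3]
grip_width: 0.0853
finger_force: 0.0
```

```bash
python3 - <<'E'
from h import *
go([.489,.2882,.037],np.radians(51.7))
E
```

```text
t 21.32 tcp [0.4941 0.2754 0.1541] q1,q7 [-0.21 -0.21] turn [-0.1  0.  -1.1] shift [ 12.    6.9 117.1] w 0.0853 f [ 0.3 -0.9  0.3]
```

Request:
send_rows(plan=[[0,0,-1,9,6,10,-1],[0,0,-1,9,6,40,-1],[0,0,-1,9,6,80,-1],[0,0,-1,9,6,110,-1],[0,0,-1,9,6,117,-1],[0,0,-1,9,6,117,-1],[0,0,-1,9,6,117,1],[0,0,-1,9,6,117,1],[0,0,-1,9,6,117,1],[0,0,-1,9,6,117,1]])

```text
time_s: 22.15
tcp_pos: [0.4917, 0.2877, 0.0394]
eef_rot: [1.03, 2.966, 0.002]
force: [-0.6, -2.6, 1.2]
grip_width: 0.0387
finger_force: 0.9
```

Request:
send_rows(plan=[[0,0,0,0,0,0,1],[0,0,0,0,0,0,1],[0,0,0,0,0,0,1],[0,0,0,0,0,-10,1],[0,0,0,0,0,-35,1],[0,0,0,0,0,-70,1],[0,0,0,0,0,-105,1],[0,0,0,0,0,-125,1],[0,0,0,0,0,-125,1],[0,0,0,0,0,-125,1]])

```text
time_s: 22.98
tcp_pos: [0.4917, 0.2875, 0.1647]
eef_rot: [1.03, 2.966, 0.003]
force: [-0.4, 0.4, -2.4]
grip_width: 0.0347
finger_force: 60.1
```

```bash
python3 - <<'E'
from h import *
go([.5794,-.1549,.162],np.radians(150.7)); print(robot.sense()["finger_force"])
E
```

```text
t 22.98 tcp [0.4917 0.2875 0.1647] q1,q7 [-0.22 -0.21] turn [ 0.2 -0.  81. ] shift [-343.1 -292.7    2.4] w 0.0347 f [-0.4  0.4 -2.4]
60.05070447921753
```

Request:
send_rows(plan=[[0,0,4,-17,-14,0,1],[0,0,10,-43,-36,0,1],[0,0,16,-69,-59,0,1],[0,0,22,-96,-82,0,1],[0,0,28,-122,-104,0,1],[0,0,35,-148,-127,0,1],[0,0,41,-175,-149,0,1],[0,0,47,-201,-172,0,1],[0,0,54,-228,-194,0,1],[0,0,60,-254,-216,0,1]])

```text
time_s: 23.82
tcp_pos: [0.5559, -0.0413, 0.1618]
eef_rot: [-2.381, -2.047, 0.003]
force: [0.3, 0.3, -1.3]
grip_width: 0.0347
finger_force: 59.9
```

```bash
python3 - <<'E'
from h import *
go([.5794,-.1549,.162],np.radians(150.7))
E
```

```text
t 23.82 tcp [ 0.5559 -0.0413  0.1618] q1,q7 [ 0.2  -0.45] turn [-0.1  0.1 20.7] shift [-108.8   40.3   -0.3] w 0.0347 f [ 0.3  0.3 -1.3]
```

Request:
send_rows(plan=[[0,0,6,-32,12,0,1],[0,0,12,-64,24,0,1],[0,0,18,-92,34,0,1],[0,0,21,-106,39,0,1],[0,0,21,-109,40,0,1],[0,0,21,-109,40,0,1],[0,0,21,-109,40,0,1],[0,0,21,-109,40,0,1]])

```text
time_s: 24.48
tcp_pos: [0.5803, -0.1508, 0.1625]
eef_rot: [-2.707, -1.592, 0.0]
force: [0.6, -0.3, -1.5]
grip_width: 0.0343
finger_force: 59.9
```

```bash
python3 - <<'E'
from h import *
go([.5794,-.1549,.035],np.radians(150.7))
E
```

```text
t 24.48 tcp [ 0.5803 -0.1508  0.1625] q1,q7 [ 0.31 -0.53] turn [-0.1 -0.   0.2] shift [ -4.    1.4 127.5] w 0.0343 f [ 0.6 -0.3 -1.5]
```

Request:
send_rows(plan=[[0,0,0,-2,1,20,1],[0,0,0,-2,1,50,1],[0,0,0,-2,1,80,1],[0,0,0,-2,1,108,1],[0,0,0,-2,1,120,1],[0,0,0,-2,1,128,1],[0,0,0,-2,1,128,1],[0,0,0,-2,1,128,1],[0,0,0,-2,1,128,0],[0,0,0,-2,1,128,-1]])

```text
time_s: 25.32
tcp_pos: [0.5813, -0.1551, 0.0362]
eef_rot: [2.709, 1.588, 0.002]
force: [0.2, -0.3, 0.8]
grip_width: 0.0533
finger_force: 0.0
```

Request:
send_rows(plan=[[0,0,0,0,0,0,-1],[0,0,0,0,0,0,-1],[0,0,0,0,0,0,-1],[0,0,0,0,0,-5,-1],[0,0,0,0,0,-35,-1],[0,0,0,0,0,-75,-1],[0,0,0,0,0,-115,-1],[0,0,0,0,0,-135,-1],[0,0,0,0,0,-135,-1]])

```text
time_s: 26.07
tcp_pos: [0.5828, -0.1557, 0.1753]
eef_rot: [2.706, 1.585, 0.009]
force: [0.8, 0.3, 0.5]
grip_width: 0.0853
finger_force: 0.0
```

Request:
send_rows(plan=[[0,0,0,35,0,0,-1],[0,0,0,70,0,0,-1],[0,0,0,105,0,0,-1],[0,0,0,140,0,0,-1],[0,0,0,170,0,0,-1],[0,0,0,180,0,0,-1],[0,0,0,180,0,0,-1],[0,0,0,180,0,0,-1],[0,0,0,180,0,0,-1],[0,0,0,180,0,0,-1]])

```text
time_s: 26.9
tcp_pos: [0.6677, -0.0004, 0.1698]
eef_rot: [2.712, 1.585, -0.002]
force: [-0.2, 0.1, -0.7]
grip_width: 0.0858
finger_force: 0.0
```

```bash
python3 - <<'E'
from h import *
go([.58,-.15,.16]); cv2.imwrite("pics/t4.png",cv2.resize(robot.grab_frame("top")[130:290,110:490],None,fx=2,fy=2))
E
```

```text
t 26.9 tcp [ 6.677e-01 -4.000e-04  1.698e-01] q1,q7 [ 0.05 -0.76] turn [-0.   0.1  0. ] shift [-173.4   -3.    10. ] w 0.0858 f [-0.2  0.1 -0.7]
```

View pics/t4.png

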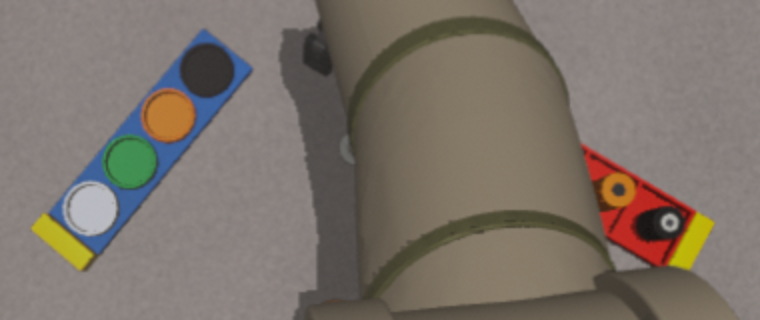

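All the cups are empty, but the arm hides white and green from above, so I'll check with the scene camera.

```bash
python3 - <<'E'
from h import *
cv2.imwrite("pics/s4.png",robot.grab_frame("scene"))
E
```

```text
(no output)
```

View pics/s4.png

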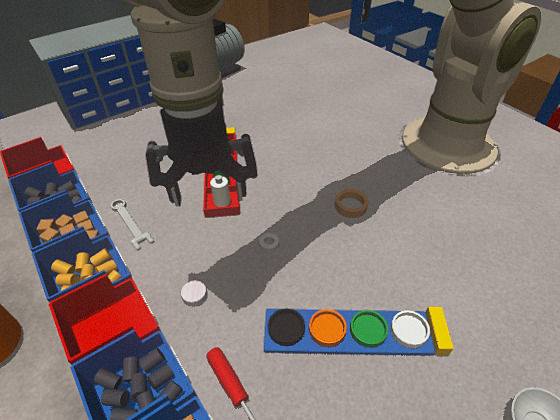

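White stands upright in the cell farthest from the yellow end, at (219,190). Green is seen just behind it, and the gripper is clear of everything.

```bash
python3 -c "
from plant import robot
print(robot.hand_in())"
```

```text
the job is handed in; nothing more can be done
None
```

All four parts stand upright in the red rack in reverse order (from its yellow end: black, orange, green, white), released with the gripper clear, and the job was handed in at about 27 s; the hand-in returned no verdict.

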